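Stoke the bench-top hearth

ROBOT

A 6-joint arm with a two-finger parallel gripper is mounted at the origin on the work surface. World frame = base frame: x ahead of the robot, y to its left, z up, the work surface at z = 0. Lengths are in m, angles in rad, forces in N, time in s.
With the tool pointing down it reaches from about 0.25 to 0.775 m from the base axis. Payload 8.9 kg.
Tool frame: the origin (TCP) lies at the very end of the fingers, on their centre line; the grasp point (between the pads) lies 19 mm behind it; z points along the fingers, y is the line along which they close (so a half turn about z gives the same grasp; the last joint's range is limited). The gripper opens to 85 mm and grips with 20 to 120 N. Pads are 22 mm wide; open, the fingers measure 114 mm over their backs; the gripper's body (76 mm by 85 mm) begins 54 mm behind the grasp point. The pads swing forward as they close: fully open they stand 13 mm farther back than shut.
Start: joints at [-1.302, 0.291, -0.153, 1.127, 0, 1.431], TCP at [0.208, -0.482, 0.231] pointing down, gripper open.
Joint ranges: [-2.52, 2.52], [-0.91, 1.74], [-1.3, 1.37], [-1.96, 2.02], [-1.52, 1.47], [-3.14, 3.14]. Speed limits (rad/s): [2.22, 2.22, 2.79, 3.14, 3.14, 3.14].

INTERFACE

Orientations are given as [roll, pitch, yaw] about the fixed x, y, z axes, in that order (R = Rz(yaw) Ry(pitch) Rx(roll)).
In Python, from plant import ctrl gives the robot as it stands. The module is installed in compiled form; this text tells all that it offers.
- The arm moves only by the tool drive_tool, never from a script. Its argument "targets" is a list of rows, each a list of 5 numbers: the finger opening in cm, from 0 to 8.54, then the shift along the tool's x, y, z in cm, then the turn about the tool's z in degrees. In form: [[fingers, tx, ty, tz, spin], ...]. A call has 1 to 12 rows; each row is the pose to reach, as a shift and turn from the pose commanded when the call began, along the tool's axes at that moment; what a row does not reach only later rows make up. A row lasts 1/10 s, in which the tool goes at most 50 mm and 8.59 degrees, less where a joint would pass 70% of its speed; a pose out of reach is approached as far as the arm can. A call with a gripper value outside its range is refused whole. The fingers move at their own pace and stop on an object; the grip force is fixed at half the most. Time passes only in rows, so rows that repeat a pose let the fingers close. It gives the time, the measured TCP pose, the force, the opening and the grip force at its end, in the units of the state.
- ctrl.observe(): the state, without advancing time (a new reading comes with each control period).
- ctrl.capture(name): name is "side" or "top" or "wrist"; returns a dict with "frame" (400x640x3 uint8, red, green, blue), "range_z" (400x640 float32, m along the optical axis (not along the pixel's ray), 0 where there is no reading), "mtx" (3x3 intrinsics, pixels), "position" and "rotation" of the camera in the world; the wrist camera has in their place "mount" (4x4, takes a point from camera to tool coordinates, whose origin is the TCP and whose axes are the flange's). Camera axes: x right, y up, looking along -z (the intrinsics and any distortion apply to the point x, -y, -z); pixel columns grow to the right and rows downward; lengths in m; the calibration is good to about 2 mm. A picture is of the moment at which its call begins: read the wrist's pose just before it.
- ctrl.hand_in(): hands the job in; it is judged then, once.
The state is a dict: "time_s": time; "qpos": joint angles; "qd": joint speeds; "tau": joint torques, N m; "ee_pos": TCP position; "tool_rot": TCP orientation; "wrist_force": force on the tool from outside, world axes, zero at the start; "moment": the same for the moment, N m; "gripper_width": opening from 0.0 (shut) to 1.0 (fully open); "gripper_force": force on a finger pad.
Only numpy, scipy, OpenCV 4.12 (cv2) and the standard library are available. Lean on these libraries where they do the work, as an engineer would, in place of code of your own. Each camera call takes 0.05 s, during which the arm holds its last target. There are 200 camera calls.

TASK

Stoke the low steel hearth: pull its fuel drawer out all the way to the stop, lay the split log flat in the drawer, bark side up, setting it down gently, and push the drawer fully home. Only then turn the air selector on top of the hearth until its pointer stands at the three-stud mark. Leave the firebrick, the brush and the tin where they are.

Things in the scene. Friction and masses are not known exactly. Their poses are not given: they have to be found in the camera images.
- hearth: low dark steel firebox, fixed, 220 deep (x) x 240 wide (y) x 120 high; origin at the centre of its underside. Its -x face (turned roughly to the robot) is the drawer front, outer face 110 from the origin when shut. Pale firebrick slabs 12 thick lie on its top (z 120 to 132), except on the +y front quarter, where the selector is
- hearth_drawer0 (a joint): fuel drawer, m pulled out towards the hearth's -x: 0 is shut (home), the stop is at 0.150; it slides with light friction and starts shut or a little ajar
- hearth_drawer0_handle (a point): centre of the drawer's steel bar handle, moving with the drawer: round bar 11 thick and 120 long along the hearth's y, 35 in front of the drawer front, 82 above the bench (38 below the hearth's top); axes as the hearth's
- drawer_floor (a point): centre of the drawer's inner floor (43 above the bench), moving with the drawer; axes as the hearth's. Inside, the drawer is 175 (x) x 198 (y); walls 6 thick rise 55 above the floor, the 15 thick front board 64; 65 of free height under the hearth's top. At the stop the floor is uncovered from x = -87 to x = +56
- log: split log, 140 long (x) x 44 wide (y) x 52 high (z): pale wood with flat bottom and flat upright sides up to 30, dark rounded bark on top; about 0.2 kg; origin at the centre of its underside, z up through the bark. It and the firebrick lie on the bench, one left and one right of the hearth's front
- air_selector (a joint): angle of the selector knob, rad, growing as it turns clockwise seen from above: 0 one stud, 0.6 two studs, 1.2 three studs; it can be turned a little past the marks (-0.15 to 1.6), is slightly stiff and stays where it is left. It starts somewhere between one stud and a little past two
- selector_grip (a point): on the selector's vertical axis at grip height, 151 above the bench. Black disc 56 across; on it an upright bar 54 long, 15 wide, from 17 below to 13 above this point; x runs along the bar to its pointer end (white line), z up. At two studs the pointer looks along the hearth's +x, away from the robot. The marks, rows of one, two and three black studs, are on the plate just beyond the knob
- firebrick: bystander: loose pale firebrick 114 (x) x 64 (y) x 50 high, origin at the centre of its underside
- brush: bystander: hand brush 200 long lying right of the hearth (-y), origin at the centre of its underside
- tin: bystander: plain metal can, 80 across, 120 high, left of the hearth (+y), origin at the centre of its underside
Things that resemble listed ones, but are neither listed nor needed, are in the scene too. Leave any red look-alike of the log alone.

How it is judged:
On the way, in this order (a step that is already met when the one before it is completed fails the run):
1. the drawer is pulled out to its stop (value of joint hearth_drawer0 above 0.144 m), for 0.2 s.
2. the log lies flat on the drawer's floor, bark up, released, with the drawer still open (z of log in the frame of drawer_floor between -0.006 and 0.012 m and x of log in the frame of drawer_floor between -0.085 and 0.085 m and y of log in the frame of drawer_floor between -0.095 and 0.095 m and angle between log's own z axis and vertical below 0.2 rad and contact force between log and the fingers below 0.05 N and value of joint hearth_drawer0 above 0.11 m and linear speed of log below 0.03 m/s), for 0.2 s.
3. the drawer is pushed home with the log in it (z of log in the frame of drawer_floor between -0.006 and 0.012 m and x of log in the frame of drawer_floor between -0.085 and 0.085 m and y of log in the frame of drawer_floor between -0.095 and 0.095 m and angle between log's own z axis and vertical below 0.2 rad and value of joint hearth_drawer0 below 0.006 m), for 0.2 s.
4. the air selector is at three studs (value of joint air_selector between 1.05 and 1.35 rad), for 0.2 s.
At the end, for the whole second after the job is handed in: The log lies flat in the drawer, bark up (tilt under 0.2 rad, its underside within 12 mm of the drawer's floor), released and at rest; the drawer is shut to within 6 mm; the selector is within 0.15 rad of three studs (1.05 to 1.35 rad) (all of step 3 and all of step 4 and contact force between log and the fingers below 0.05 N and linear speed of log below 0.03 m/s); the robot touches nothing.
It fails at once if the firebrick, the brush or the tin is shifted by more than 25 mm (distance of any of firebrick, brush, tin from where it was at the start of the episode above 0.025 m).
It fails at once if the log is dropped (it falls free of the fingers, faster than 0.6 m/s, from more than about 18 mm) (linear speed of log above 0.6 m/s and contact force between log and the fingers below 0.05 N).
It fails at once if the log is pressed or slammed against the hearth with more than 45 N (contact force between log and hearth above 45 N).
It also fails if it takes over 70 s, if anything falls off the work surface, if the arm or the gripper's body presses on something with over 40 N, if the wrist force passes 120 N, or if a joint passes its speed limit or range.

## Working session

There is one attempt and no reset: what is moved stays moved. The work goes in short steps, Python scripts to look and compute and a tool call to move; the robot and the scene stay as the last step left them, time stands still between calls to the robot, and variables do not carry over. Pictures are saved under pics/ and viewed, at most 10 in all, crops included, and the job is handed in when it is done.

Besides the shell and the picture viewer there is one more tool, called in YAML: its name, and indented under it one key for each argument. drive_tool: Moves the arm, as the interface text tells. Its arguments: {"type":"object","properties":{"targets":{"type":"array"}},"required":["targets"]}

```bash
mkdir -p pics; cat > h.py <<'E'
import numpy as np, cv2
from plant import ctrl
def cap(n):
    s=ctrl.observe(); c=ctrl.capture(n); c['s']=s
    return c
def pts(c,world=True):
    K=c['mtx']; z=c['range_z']; v,u=np.mgrid[:400,:640]
    P=np.dstack([(u-K[0,2])/K[0,0]*z,-(v-K[1,2])/K[1,1]*z,-z])
    if 'mount' in c:
        from scipy.spatial.transform import Rotation as R
        M=c['mount']; P=P@M[:3,:3].T+M[:3,3]
        r=np.array(c['s']['tool_rot']); r=R.from_euler('xyz',r).as_matrix() if r.size==3 else r
        return P@r.T+c['s']['ee_pos']
    return P@np.array(c['rotation']).T+c['position']
def save(n,img,k=1):
    cv2.imwrite('pics/'+n,cv2.resize(img[:,:,::-1],None,fx=k,fy=k,interpolation=cv2.INTER_CUBIC))
E
python3 - <<'E'
from h import *
print(ctrl.observe())
for n in('top','side'):
    c=cap(n); save(n+'0.png',c['frame']); print(n,c['position'],c['rotation'],c['mtx'],{k:v for k,v in c.items() if k not in('frame','range_z','position','rotation','mtx','s')})
    P=pts(c); np.savez(n+'0.npz',P=P,f=c['frame'],z=c['range_z'])
c=cap('wrist');print(c['mount'])
E
```

```text
{'time_s': 0.0, 'qpos': array([-1.30227925e+00,  2.91308459e-01, -1.54124850e-01,  1.12668834e+00,
        6.25056681e-07,  1.43156034e+00]), 'qd': array([-0.00029358,  0.00105238,  0.00053286, -0.00064947, -0.00073319,
       -0.00039443]), 'tau': array([ 3.11296080e-04, -5.37138319e+01,  3.31373477e+01,  1.58832473e-02,
       -1.58702851e-04, -5.02729325e-07]), 'ee_pos': array([ 0.20810552, -0.48151903,  0.23071821]), 'tool_rot': array([-3.14028025e+00, -1.84555581e-04,  4.07752949e-01]), 'wrist_force': array([ 0.27696655,  0.23585597, -0.25396919]), 'moment': array([-0.0344182 , -0.00990953,  0.01067632]), 'gripper_force': 0.0, 'gripper_width': 0.9991040101716292}
top [0.37891566 0.05590039 1.23876035] [ 0.13741601  0.00408729 -1.54398504] [[441.41516286   0.         317.66601899]
 [  0.         441.41516286 194.67185073]
 [  0.           0.           1.        ]] {}Traceback (most recent call last):
  File "<stdin>", line 5, in <module>
  File "h.py", line 14, in pts
    return P@np.array(c['rotation']).T+c['position']
           ~~~~~~~~~~~~~~~~~~~~~~~~~~~^~~~~~~~~~~~~~
ValueError: operands could not be broadcast together with shapes (400,640) (3,)
```

View pics/top0.png

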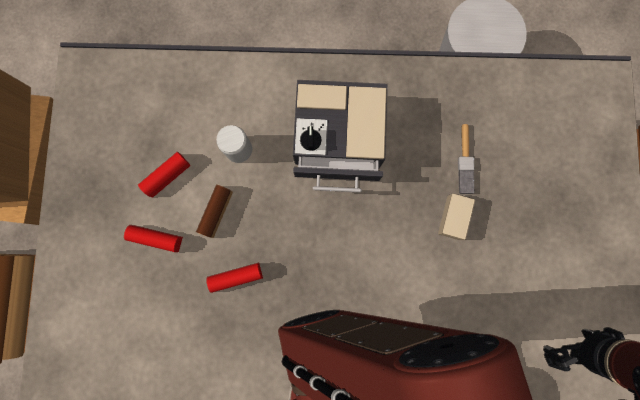

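The top view shows the hearth at about (340,120), with the drawer a little ajar and its handle bar at (337,190). The knob is at (311,138), the tin at (231,140), the firebrick at (459,216) and the brush at (466,160).

Log candidates are the brown one at (213,211) and red ones at (164,174), (153,238) and (235,278). The brown one fits, with its dark bark and pale wood, and the red ones are the look-alikes.

```bash
sed -i "s/return P@np.array(c\['rotation'\]).T+c\['position'\]/from scipy.spatial.transform import Rotation as R\n    r=np.array(c['rotation']); r=R.from_euler('xyz',r).as_matrix() if r.size==3 else r\n    return P@r.T+c['position']/" h.py
python3 - <<'E'
from h import *
t=cap('top'); s=cap('side'); w=cap('wrist'); print(w['mount'],w['mtx'])
P=pts(t); f=t['frame']; S=pts(s)
save('side1.png',s['frame'])
a=cv2.resize(f[150:310,110:280],(510,480),interpolation=cv2.INTER_CUBIC); save('logcrop.png',a)
hsv=cv2.cvtColor(f,cv2.COLOR_RGB2HSV)
def rect(m,n):
    m=m&(t['range_z']>0)
    q=P[m]; r=cv2.minAreaRect(q[:,:2].astype(np.float32)); print(n,m.sum(),np.round(r[0],4),np.round(r[1],4),round(r[2],2),'z',np.round(np.percentile(q[:,2],[5,50,95]),4))
win=lambda u0,u1,v0,v1:(np.add.outer(np.zeros(400),np.arange(640))>=u0)&(np.add.outer(np.zeros(400),np.arange(640))<u1)&(np.add.outer(np.arange(400),np.zeros(640))>=v0)&(np.add.outer(np.arange(400),np.zeros(640))<v1)
rect(win(190,235,180,240)&(P[:,:,2]>.02),'log')
rect(win(190,235,180,240)&(P[:,:,2]>.045),'logtop')
rect(win(430,480,190,245)&(P[:,:,2]>.035),'brick')
rect(win(455,480,115,195)&(P[:,:,2]>.008),'brush')
rect(win(210,250,120,165)&(P[:,:,2]>.1),'tin')
rect(win(280,400,70,165)&(P[:,:,2]>.105)&(P[:,:,2]<.14),'hearth top')
rect(win(290,335,115,165)&(P[:,:,2]>.154),'knob bar')
rect(win(300,380,181,200)&(P[:,:,2]>.06),'handle')
for v in range(145,200,3): print(v,[np.round(P[v,u],3).tolist() for u in(338,)],f[v,338])
E
```

```text
[[-1.37346096e-05  9.56901142e-01  2.90413851e-01  7.36123518e-02]
 [ 9.99998844e-01  4.54640766e-04 -1.45072858e-03 -8.85234738e-04]
 [-1.52023781e-03  2.90413496e-01 -9.56900042e-01 -1.42461491e-01]
 [ 0.00000000e+00  0.00000000e+00  0.00000000e+00  1.00000000e+00]] [[341.69443486   0.         315.41678497]
 [  0.         341.69443486 199.84292361]
 [  0.           0.           1.        ]]
log 883 [0.4946 0.3512] [0.0451 0.1408] 69.91 z [0.03   0.0481 0.0538]
logtop 600 [0.4939 0.3502] [0.0374 0.1403] 69.17 z [0.0457 0.0501 0.0542]
brick 1052 [ 0.4959 -0.3157] [0.0652 0.1153] 75.65 z [0.0438 0.0496 0.0537]
brush 786 [ 0.6548 -0.3535] [0.0577 0.2125] 80.55 z [0.0115 0.0179 0.0227]
tin 719 [0.675  0.2957] [0.0757 0.0766] 46.99 z [0.1065 0.1193 0.1235]
hearth top 6854 [0.7367 0.0112] [0.2405 0.208 ] 88.68 z [0.1177 0.1297 0.1349]
knob bar 127 [0.675 0.088] [0.053  0.0148] 5.63 z [0.1585 0.1633 0.1671]
handle 239 [0.563  0.0156] [0.0277 0.1299] 1.37 z [0.0821 0.0861 0.0901]
145 [[0.665, 0.015, 0.12]] [71 69 70]
148 [[0.657, 0.015, 0.119]] [70 66 68]
151 [[0.648, 0.015, 0.123]] [71 67 69]
154 [[0.641, 0.015, 0.12]] [71 66 70]
157 [[0.634, 0.015, 0.117]] [47 45 47]
160 [[0.642, 0.012, 0.044]] [132 125 121]
163 [[0.634, 0.011, 0.043]] [186 178 172]
166 [[0.625, 0.011, 0.046]] [184 176 171]
169 [[0.604, 0.014, 0.109]] [96 91 92]
172 [[0.596, 0.013, 0.106]] [70 64 68]
175 [[0.591, 0.013, 0.09]] [33 29 33]
178 [[0.591, 0.011, 0.047]] [29 27 30]
181 [[0.59, 0.009, 0.006]] [129 116 101]
184 [[0.582, 0.009, 0.0]] [130 116 103]
187 [[0.56, 0.012, 0.086]] [135 125 119]
190 [[0.552, 0.011, 0.084]] [160 150 147]
193 [[0.556, 0.008, -0.001]] [117 106  92]
196 [[0.548, 0.008, -0.002]] [120 108  95]
199 [[0.539, 0.008, 0.003]] [127 114 101]
```

View pics/side1.png

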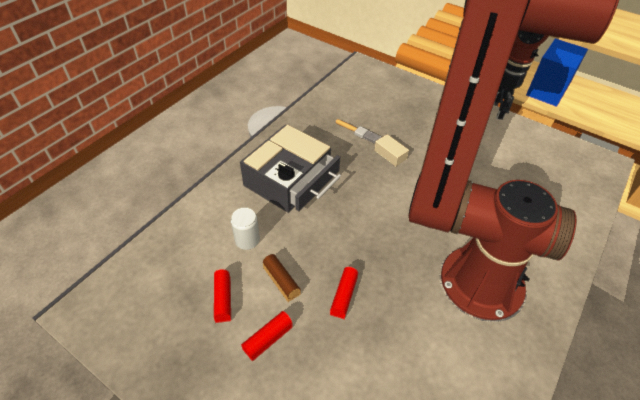

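View pics/logcrop.png

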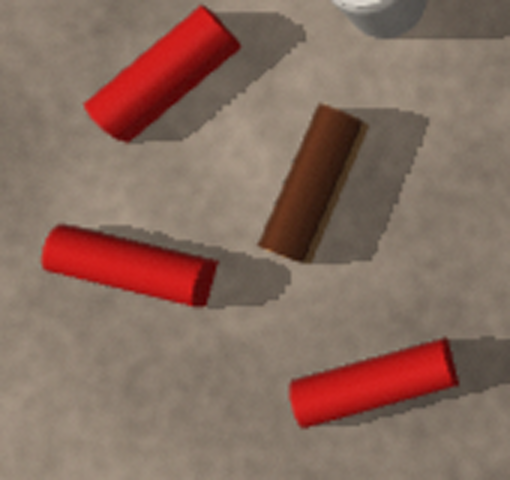

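The side view shows the hearth at (290,165) with the drawer slightly ajar towards the robot, and the brown log at (282,276). The crop shows the dark-brown log at (313,182), bark up, with a pale wood edge at lower right. It is the one, and the others are plain red. Next I'll refine the hearth's yaw and the handle position by casting rays.

```bash
cat >> h.py <<'E'
def ray(c,u,v,h):
    from scipy.spatial.transform import Rotation as R
    K=c['mtx']; r=R.from_euler('xyz',c['rotation']).as_matrix()
    d=np.c_[(u-K[0,2])/K[0,0],-(v-K[1,2])/K[1,1],-np.ones(len(u))]@r.T
    p=np.array(c['position']); return p+d*((h-p[2])/d[:,2])[:,None]
E
python3 - <<'E'
from h import *
t=cap('top'); Z=pts(t)[:,:,2]
def fit(Q,n,axis=1):
    x=Q[:,1];y=Q[:,0]
    for _ in range(4):
        k=np.polyfit(x,y,1); r=y-np.polyval(k,x); g=abs(r)<2*r.std()+1e-4; x,y=x[g],y[g]
    print(n,'x=%.4f at y=%.4f, yaw=%.2f deg, y range %.4f %.4f rms %.4f'%(np.polyval(k,x.mean()),x.mean(),-np.degrees(np.arctan(k[0])),x.min(),x.max(),r.std()))
U=np.arange(312,364); V=[]; uu=[]
for u in U:
    q=[v for v in range(183,198) if .07<Z[v,u]<.1]
    if 2<=len(q)<=6: uu.append(u);V.append(np.mean(q))
fit(ray(t,np.array(uu,float),np.array(V),.084),'handle')
uu=np.arange(330,378.); V=np.array([max([v for v in range(140,162) if Z[v,int(u)]>.105])+.5 for u in uu])
fit(ray(t,uu,V,.12),'hearth front edge')
m=(Z>.105)&(Z<.15); Vv=np.arange(90,155)
for nm,f in(('left +y',min),('right -y',max)):
    ub=np.array([f(np.nonzero(m[v,280:400])[0])+280 for v in Vv])+(.5 if f is max else -.5)
    Q=ray(t,ub,Vv.astype(float),.12 if f is min else .132); k=np.polyfit(Q[:,0],Q[:,1],1); print(nm,np.median(Q[:,1]),np.degrees(np.arctan(k[0])))
uu=np.arange(300,378.); V=np.array([min([v for v in range(165,185) if .09<Z[v,int(u)]<.12] or [0]) for u in uu])-.5
g=V>100; fit(ray(t,uu[g],V[g],.107),'front board inner edge')
V=np.array([max([v for v in range(165,185) if .098<Z[v,int(u)]<.12] or [0]) for u in uu])+.5
g=V>100; fit(ray(t,uu[g],V[g],.107),'front board outer edge')
kb=cv2.minAreaRect(np.argwhere((Z>.154)[110:165,285:340]).astype(np.float32)); print(kb)
E
```

```text
handle x=0.5559 at y=0.0145, yaw=-1.28 deg, y range -0.0493 0.0804 rms 0.0006
hearth front edge x=0.6304 at y=-0.0248, yaw=-1.44 deg, y range -0.0863 0.0353 rms 0.0007
left +y 0.13164972508550196 -1.2276816371336214
right -y -0.10626379061689015 -1.2114664533891877
front board inner edge x=0.6103 at y=0.0160, yaw=-1.38 deg, y range -0.0803 0.1130 rms 0.0008
front board outer edge x=0.5895 at y=0.0119, yaw=-1.42 deg, y range -0.0883 0.1123 rms 0.0009
((22.367263793945312, 29.508848190307617), (42.040008544921875, 44.56772994995117), 86.18592071533203)
```

drive_tool:
  targets:
    - [2.2,51.6,-31.8,0,-65.3]
    - [2.2,51.6,-31.8,0,-65.3]
    - [2.2,51.6,-31.8,0,-65.3]
    - [2.2,51.6,-31.8,0,-65.3]
    - [2.2,51.6,-31.8,0,-65.3]
    - [2.2,51.6,-31.8,0,-65.3]
    - [2.2,51.6,-31.8,0,-65.3]
    - [2.2,51.6,-31.8,0,-65.3]
    - [2.2,51.6,-31.8,0,-65.3]
    - [2.2,51.6,-31.8,0,-65.3]
    - [2.2,51.6,-31.8,0,-65.3]
    - [2.2,51.6,-31.8,0,-65.3]

```text
time_s: 1.45
ee_pos: [0.5532, 0.0117, 0.2313]
tool_rot: [3.141, 0.0, 1.548]
wrist_force: [1.7, -0.8, 0.8]
gripper_width: 0.257
gripper_force: 0.0
```

```bash
cat >> h.py <<'E'
def go(x,y,z,yawdeg):
    "remaining shift (cm) and spin (deg) from the measured pose"
    from scipy.spatial.transform import Rotation as R
    s=ctrl.observe(); r=R.from_euler('xyz',s['tool_rot']).as_matrix()
    d=r.T@(np.array([x,y,z])-s['ee_pos'])*100
    yaw=np.degrees(np.arctan2(r[1,0],r[0,0])); sp=(yaw-yawdeg+180)%360-180
    print('t',round(s['time_s'],2),'pos',np.round(s['ee_pos'],4),'yaw',round(yaw,2),'w',round(s['gripper_width'],3),'F',np.round(s['wrist_force'],1),'q',np.round(s['qpos'],2),'-> shift',np.round(d,2),'spin',round(sp,2))
E
python3 -c "
from h import *
go(.556,.0145,.063,88.7)"
```

```text
t 1.45 pos [0.5532 0.0117 0.2313] yaw 88.68 w 0.257 F [ 1.7 -0.8  0.8] q [-0.11  0.34 -0.08  1.15 -0.    1.48] -> shift [ 0.29  0.27 16.83] spin -0.02
```

drive_tool:
  targets:
    - [2.2,0,0,5,0]
    - [2.2,0,0,10,0]
    - [2.2,0,0,12,0]
    - [2.2,0,0,12,0]

```text
time_s: 1.85
ee_pos: [0.5497, 0.0101, 0.1082]
tool_rot: [-3.135, -0.001, 1.548]
wrist_force: [0.0, -0.3, 0.0]
gripper_width: 0.258
gripper_force: 0.0
```

```bash
python3 -c "
from h import *
go(.556,.0145,.063,88.7)
c=cap('wrist'); save('w1.png',c['frame'])"
```

```text
t 1.85 pos [0.5497 0.0101 0.1082] yaw 88.68 w 0.258 F [ 0.  -0.3  0. ] q [-0.11  0.44 -0.27  0.86 -0.    1.48] -> shift [0.45 0.65 4.52] spin -0.02
```

View pics/w1.png

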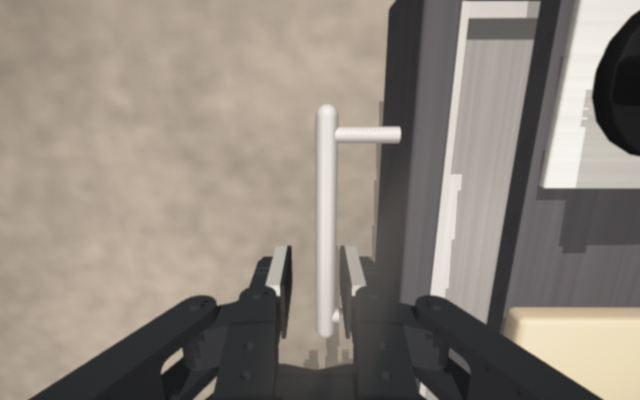

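The wrist view shows the bar running vertically at column 327, between the open fingers at columns 285 and 350. It sits about 5 mm to the +y side of the tool, which agrees with the numbers.

drive_tool:
  targets:
    - [2.2,0.4,0.6,0,0]
    - [2.2,0.4,0.6,1.5,0]
    - [2.2,0.4,0.6,3,0]
    - [2.2,0.4,0.6,4.5,0]
    - [2.2,0.4,0.6,4.5,0]
    - [0,0.4,0.6,4.5,0]
    - [0,0.4,0.6,4.5,0]
    - [0,0.4,0.6,4.5,0]
    - [0,0.4,0.6,4.5,0]
    - [0,0.4,0.6,4.5,0]

```text
time_s: 2.9
ee_pos: [0.5595, 0.0134, 0.0678]
tool_rot: [3.139, 0.0, 1.548]
wrist_force: [-1.0, 0.3, 7.0]
gripper_width: 0.106
gripper_force: 59.1
```

```bash
python3 -c "
from h import *
go(.446,.0145,.063,88.7)"
```

```text
t 2.9 pos [0.5595 0.0134 0.0678] yaw 88.67 w 0.106 F [-1.   0.3  7. ] q [-0.11  0.5  -0.31  0.77  0.    1.49] -> shift [ -0.16 -11.35   0.45] spin -0.03
```

drive_tool:
  targets:
    - [0,0,-1,0,0]
    - [0,0,-2.5,0,0]
    - [0,0,-4,0,0]
    - [0,0,-5.5,0,0]
    - [0,0,-7,0,0]
    - [0,0,-8.5,0,0]
    - [0,0,-9.5,0,0]
    - [0,0,-10.3,0,0]
    - [0,0,-10.9,0,0]
    - [0,0,-11.3,0,0]
    - [0,0,-11.3,0,0]
    - [0,0,-11.3,0,0]

```text
time_s: 4.1
ee_pos: [0.4463, 0.0159, 0.0677]
tool_rot: [3.139, 0.0, 1.547]
wrist_force: [-0.8, 0.7, 12.8]
gripper_width: 0.104
gripper_force: 60.4
```

```bash
python3 -c "
from h import *
go(.446,.0145,.063,88.7)"
```

```text
t 4.1 pos [0.4463 0.0159 0.0677] yaw 88.66 w 0.104 F [-0.8  0.7 12.8] q [-0.13  0.32 -0.61  0.65 -0.    1.47] -> shift [-0.14 -0.03  0.47] spin -0.04
```

Not at the stop yet, since there is no x force. I'll pull a little further.

drive_tool:
  targets:
    - [0,0,-0.3,0,0]
    - [0,0,-0.5,0,0]
    - [0,0,-0.5,0,0]
    - [0,0,-0.5,0,0]

```text
time_s: 4.5
ee_pos: [0.4415, 0.016, 0.0678]
tool_rot: [3.138, 0.0, 1.547]
wrist_force: [-0.4, 0.8, 13.4]
gripper_width: 0.103
gripper_force: 60.4
```

drive_tool:
  targets:
    - [0,0,-0.3,0,0]
    - [0,0,-0.6,0,0]
    - [0,0,-0.6,0,0]
    - [0,0,-0.6,0,0]

```text
time_s: 4.9
ee_pos: [0.4354, 0.0162, 0.0677]
tool_rot: [3.139, 0.0, 1.547]
wrist_force: [-1.1, -0.1, 13.4]
gripper_width: 0.102
gripper_force: 60.5
```

```bash
python3 - <<'E'
from h import *
go(.446,.0145,.063,88.7)
t=cap('top'); Z=pts(t)[:,:,2]
save('top2.png',t['frame'][60:300,180:420],2)
E
```

```text
t 4.9 pos [0.4354 0.0162 0.0677] yaw 88.66 w 0.102 F [-1.1 -0.1 13.4] q [-0.13  0.3  -0.63  0.64 -0.    1.46] -> shift [-0.14  1.06  0.48] spin -0.04
```

View pics/top2.png

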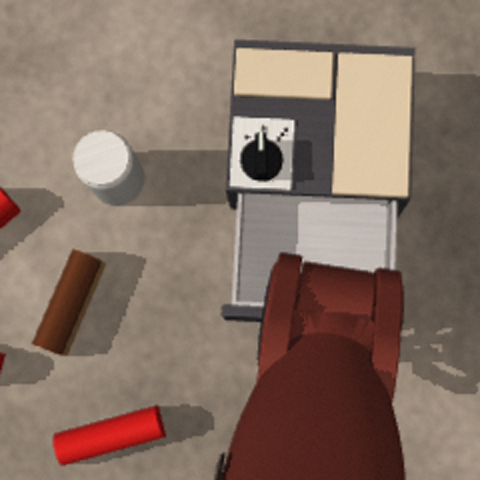

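The crop shows the drawer well out: front board at row 312, and the drawer interior visible from row 200 to 305. The knob pointer points up at (262,138). Now I'll measure the board.

```bash
python3 - <<'E'
from h import *
t=cap('top'); Z=pts(t)[:,:,2]
uu=np.arange(296,308.)
col=[(v,np.round(Z[v,302],3)) for v in range(150,225,1) if v>205 or v<165]; print(col)
V=np.array([min([v for v in range(200,225) if .1<Z[v,int(u)]<.12] or [0]) for u in uu])-.5
W=np.array([max([v for v in range(200,225) if .1<Z[v,int(u)]<.12] or [0]) for u in uu])+.5
print(V,W,ray(t,uu,V,.107)[:,:2].round(4).tolist()[::4],ray(t,uu,W,.107)[:,:2].round(4).tolist()[::4])
E
```

```text
[(150, np.float64(0.123)), (151, np.float64(0.126)), (152, np.float64(0.123)), (153, np.float64(0.123)), (154, np.float64(0.122)), (155, np.float64(0.119)), (156, np.float64(0.108)), (157, np.float64(0.041)), (158, np.float64(0.046)), (159, np.float64(0.045)), (160, np.float64(0.044)), (161, np.float64(0.047)), (162, np.float64(0.04)), (163, np.float64(0.041)), (164, np.float64(0.047)), (206, np.float64(0.044)), (207, np.float64(0.043)), (208, np.float64(0.046)), (209, np.float64(0.042)), (210, np.float64(0.047)), (211, np.float64(0.097)), (212, np.float64(0.097)), (213, np.float64(0.108)), (214, np.float64(0.108)), (215, np.float64(0.106)), (216, np.float64(0.11)), (217, np.float64(0.106)), (218, np.float64(0.107)), (219, np.float64(0.074)), (220, np.float64(0.044)), (221, np.float64(-0.0)), (222, np.float64(-0.004)), (223, np.float64(-0.0)), (224, np.float64(-0.002))]
[201.5 212.5 212.5 210.5 210.5 211.5 212.5 211.5 212.5 211.5 211.5 212.5] [217.5 217.5 217.5 218.5 218.5 218.5 218.5 218.5 218.5 218.5 218.5 218.5] [[0.516, 0.1202], [0.4929, 0.1091], [0.488, 0.0986]] [[0.4746, 0.1188], [0.4723, 0.1084], [0.4725, 0.0982]]
```

drive_tool:
  targets:
    - [0,0,-0.3,0,0]
    - [0,0,-0.6,0,0]
    - [0,0,-0.6,0,0]
    - [0,0,-0.6,0,0]

```text
time_s: 5.4
ee_pos: [0.4332, 0.0162, 0.0679]
tool_rot: [3.132, -0.0, 1.548]
wrist_force: [14.1, 0.9, -5.4]
gripper_width: 0.107
gripper_force: 59.3
```

drive_tool:
  targets:
    - [2.2,0,0.3,0,0]
    - [2.2,0,0.3,0,0]
    - [2.2,0,0.3,0,0]
    - [2.2,0,0.3,-3,0]
    - [2.2,0,0.3,-7,0]
    - [2.2,0,0.3,-12,0]
    - [2.2,0,0.3,-12,0]

```text
time_s: 6.1
ee_pos: [0.434, 0.0161, 0.1915]
tool_rot: [3.134, 0.001, 1.548]
wrist_force: [-0.1, -1.0, -0.2]
gripper_width: 0.255
gripper_force: 0.0
```

```bash
python3 - <<'E'
from h import *
go(.494,.350,.15,160)
go(.494,.350,.15,-20)
E
```

```text
t 6.1 pos [0.434  0.0161 0.1915] yaw 88.67 w 0.255 F [-0.1 -1.  -0.2] q [-0.13  0.14 -0.46  0.96 -0.    1.46] -> shift [33.53  5.19  4.16] spin -71.33
t 6.1 pos [0.434  0.0161 0.1915] yaw 88.67 w 0.255 F [-0.1 -1.  -0.2] q [-0.13  0.14 -0.46  0.96 -0.    1.46] -> shift [33.53  5.19  4.16] spin 108.67
```

drive_tool:
  targets:
    - [8.5,33.5,5.2,0,-71.3]
    - [8.5,33.5,5.2,0,-71.3]
    - [8.5,33.5,5.2,0,-71.3]
    - [8.5,33.5,5.2,0,-71.3]
    - [8.5,33.5,5.2,0,-71.3]
    - [8.5,33.5,5.2,0,-71.3]
    - [8.5,33.5,5.2,0,-71.3]
    - [8.5,33.5,5.2,4,-71.3]
    - [8.5,33.5,5.2,4,-71.3]
    - [8.5,33.5,5.2,4,-71.3]
    - [8.5,33.5,5.2,4,-71.3]
    - [8.5,33.5,5.2,4,-71.3]

```text
time_s: 7.3
ee_pos: [0.4916, 0.35, 0.1471]
tool_rot: [3.141, 0.001, 2.79]
wrist_force: [0.2, 0.2, 0.3]
gripper_width: 0.999
gripper_force: 0.0
```

```bash
python3 - <<'E'
from h import *
c=cap('wrist'); P=pts(c); Z=P[:,:,2]
f=c['frame'].astype(int); m=(f[:,:,0]>f[:,:,2]*1.5)&(Z>.02)&(Z<.065)&(abs(P[:,:,0]-.494)<.12)&(abs(P[:,:,1]-.35)<.09)&(f[:,:,0]<160)
q=P[m]; r=cv2.minAreaRect(q[:,:2].astype(np.float32)); print(m.sum(),r,np.percentile(q[:,2],[5,50,95]))
go(.494,.350,.008,160)
save('w2.png',c['frame'])
E
```

```text
9810 ((0.4924626648426056, 0.3516083061695099), (0.04228921979665756, 0.14060096442699432), 69.96953582763672) [0.03962146 0.0493458  0.05219458]
t 7.35 pos [0.4917 0.35   0.1471] yaw 159.88 w 0.998 F [-0.  -0.8 -0.5] q [ 0.5   0.49 -0.07  1.   -0.    0.85] -> shift [-0.21  0.06 13.91] spin -0.12
```

View pics/w2.png

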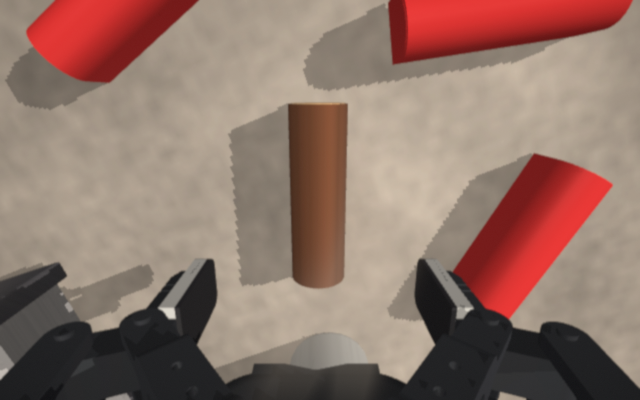

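The wrist view shows the log centred between the pads, upright at columns 290–347 and rows 103–287. The red ones are clear of the finger paths.

drive_tool:
  targets:
    - [7,0,0.1,4,0]
    - [7,0,0.1,8,0]
    - [7,0,0.1,11,0]
    - [7,0,0.1,12.5,0]
    - [7,0,0.1,13.2,0]
    - [7,0,0.1,13.6,0]
    - [7,0,0.1,13.6,0]

```text
time_s: 8.05
ee_pos: [0.492, 0.3512, 0.0109]
tool_rot: [3.141, 0.001, 2.792]
wrist_force: [0.6, -0.2, 0.2]
gripper_width: 0.815
gripper_force: 0.0
```

```bash
python3 - <<'E'
from h import *
go(.4925,.3516,.008,160)
E
```

```text
t 8.05 pos [0.492  0.3512 0.0109] yaw 159.95 w 0.815 F [ 0.6 -0.2  0.2] q [ 0.5   0.64 -0.22  0.71 -0.    0.85] -> shift [-0.03  0.05  0.29] spin -0.05
```

drive_tool:
  targets:
    - [7,0,0,0.4,0]
    - [7,0,0,0.6,0]
    - [0,0,0,0.6,0]
    - [0,0,0,0.6,0]
    - [0,0,0,0.6,0]
    - [0,0,0,0.6,0]
    - [0,0,0,0.6,0]
    - [0,0,0,0.6,0]

```text
time_s: 8.85
ee_pos: [0.4918, 0.3512, 0.0048]
tool_rot: [3.141, 0.0, 2.792]
wrist_force: [0.7, -0.7, 6.4]
gripper_width: 0.506
gripper_force: 62.2
```

```bash
python3 - <<'E'
from h import *
go(.4925,.3516,.2,160)
E
```

```text
t 8.85 pos [0.4918 0.3512 0.0048] yaw 159.97 w 0.506 F [ 0.7 -0.7  6.4] q [ 0.5   0.64 -0.23  0.7  -0.    0.85] -> shift [ -0.06   0.07 -19.52] spin -0.03
```

drive_tool:
  targets:
    - [0,0,0,-2,0]
    - [0,0,0,-5,0]
    - [0,0,0,-9,0]
    - [0,0,0,-13,0]
    - [0,0,0,-17,0]
    - [0,0,0,-19.5,0]
    - [0,0,0,-19.5,0]
    - [0,0,0,-19.5,0]

```text
time_s: 9.65
ee_pos: [0.4914, 0.351, 0.1989]
tool_rot: [-3.141, -0.0, 2.792]
wrist_force: [-0.5, 0.2, -2.2]
gripper_width: 0.505
gripper_force: 61.6
```

```bash
python3 - <<'E'
from h import *
go(.551,.0155,.2,88.7)
E
```

```text
t 9.65 pos [0.4914 0.351  0.1989] yaw 159.97 w 0.505 F [-0.5  0.2 -2.2] q [0.5  0.46 0.01 1.12 0.   0.85] -> shift [-17.09 -29.48  -0.11] spin 71.27
```

Lifted, at about 2 N. Now carry it over the drawer.

drive_tool:
  targets:
    - [0,-1.5,-2.5,0,6]
    - [0,-4,-6.5,0,14]
    - [0,-6,-10.4,0,22]
    - [0,-8.5,-14.5,0,30]
    - [0,-11,-18.5,0,38]
    - [0,-13,-22.5,0,46]
    - [0,-15,-26,0,54]
    - [0,-16.5,-28.5,0,62]
    - [0,-17.1,-29.5,0,69]
    - [0,-17.1,-29.5,0,71.3]
    - [0,-17.1,-29.5,0,71.3]
    - [0,-17.1,-29.5,0,71.3]

```text
time_s: 10.85
ee_pos: [0.5502, 0.0155, 0.1979]
tool_rot: [-3.139, -0.0, 1.549]
wrist_force: [-0.1, 0.0, -2.0]
gripper_width: 0.507
gripper_force: 61.7
```

```bash
python3 - <<'E'
from h import *
go(.551,.0155,.052,88.7)
c=cap('wrist'); save('w3.png',c['frame'])
E
```

```text
t 10.85 pos [0.5502 0.0155 0.1979] yaw 88.75 w 0.507 F [-0.1  0.  -2. ] q [-0.1   0.36 -0.14  1.07  0.    1.49] -> shift [-1.000e-02  1.100e-01  1.459e+01] spin 0.05
```

View pics/w3.png

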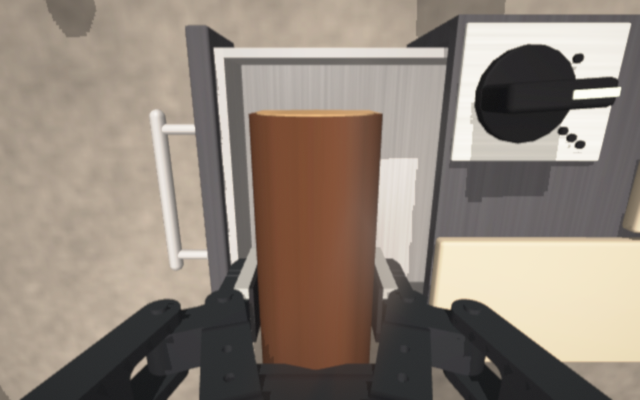

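The wrist view shows the log (columns 250–382) over the open drawer, between the front board (column 225) and the hearth edge (column 440). It is clear of the side wall at row 55.

drive_tool:
  targets:
    - [0,0,0.1,3,0]
    - [0,0,0.1,6,0]
    - [0,0,0.1,9,0]
    - [0,0,0.1,11.5,0]
    - [0,0,0.1,13,0]
    - [0,0,0.1,14,0]
    - [0,0,0.1,14.4,0]
    - [0,0,0.1,14.4,0]
    - [0,0,0.1,14.4,0]

```text
time_s: 11.8
ee_pos: [0.5527, 0.0153, 0.056]
tool_rot: [3.14, 0.0, 1.548]
wrist_force: [0.1, -0.4, -0.6]
gripper_width: 0.505
gripper_force: 61.7
```

drive_tool:
  targets:
    - [0,0,0,0.2,0]
    - [0,0,0,0.4,0]
    - [0,0,0,0.4,0]

```text
time_s: 12.1
ee_pos: [0.5521, 0.0153, 0.0513]
tool_rot: [3.142, -0.0, 1.547]
wrist_force: [-0.6, -0.1, -1.9]
gripper_width: 0.507
gripper_force: 61.7
```

drive_tool:
  targets:
    - [0,0,0,0.1,0]
    - [0,0,0,0.2,0]
    - [0,0,0,0.3,0]
    - [0,0,0,0.3,0]

```text
time_s: 12.5
ee_pos: [0.552, 0.0153, 0.0481]
tool_rot: [-3.141, -0.0, 1.548]
wrist_force: [-0.2, 0.2, -2.2]
gripper_width: 0.503
gripper_force: 61.7
```

drive_tool:
  targets:
    - [0,0,0,0.1,0]
    - [0,0,0,0.15,0]
    - [0,0,0,0.15,0]

```text
time_s: 12.8
ee_pos: [0.5531, 0.0153, 0.0477]
tool_rot: [3.14, 0.0, 1.548]
wrist_force: [-0.0, 0.0, 6.5]
gripper_width: 0.506
gripper_force: 62.7
```

It has touched down at 6.5 N. Release and retreat.

drive_tool:
  targets:
    - [4.6,0,0,0,0]
    - [5.2,0,0,0,0]
    - [6.2,0,0,0,0]
    - [6.2,0,0,0,0]
    - [6.2,0,0,0,0]
    - [6.2,0,0,-1,0]
    - [6.2,0,0,-3,0]
    - [6.2,0,0,-7,0]
    - [6.2,0,0,-12,0]
    - [6.2,0,0,-15,0]
    - [6.2,0,0,-15,0]

```text
time_s: 13.9
ee_pos: [0.5548, 0.0151, 0.2022]
tool_rot: [3.133, 0.001, 1.548]
wrist_force: [1.6, -0.6, -0.2]
gripper_width: 0.729
gripper_force: 0.0
```

```bash
python3 - <<'E'
from h import *
go(.4335,.0162,.16,88.7)
c=cap('wrist'); P=pts(c); f=c['frame'].astype(int)
m=(f[:,:,0]>f[:,:,2]*1.5)&(P[:,:,2]>.06)&(P[:,:,2]<.12)&(P[:,:,0]<.62)
q=P[m];print(m.sum(),cv2.minAreaRect(q[:,:2].astype(np.float32)),np.percentile(q[:,2],[5,50,95]))
m=(P[:,:,2]>.07)&(P[:,:,2]<.1)&(P[:,:,0]<.46)&(P[:,:,1]>.03); q=P[m]; print('handle',np.median(q,0),m.sum())
E
```

```text
t 13.9 pos [0.5548 0.0151 0.2022] yaw 88.67 w 0.729 F [ 1.6 -0.6 -0.2] q [-0.1   0.36 -0.14  1.07  0.    1.49] -> shift [ -0.17 -12.17   4.12] spin -0.03
8699 ((0.5520020723342896, 0.014467082917690277), (0.1405058652162552, 0.041346918791532516), 88.54840087890625) [0.08359264 0.09259743 0.09523599]
handle [0.43779339 0.06362792 0.08597147] 1368
```

drive_tool:
  targets:
    - [2.3,-0.1,-5,0,0]
    - [2.3,-0.1,-9,0,0]
    - [2.3,-0.1,-11.8,0,0]
    - [2.3,-0.1,-11.8,3,0]
    - [2.3,-0.1,-11.8,5,0]
    - [2.3,-0.1,-11.8,5,0]
    - [2.3,-0.1,-11.8,5,0]

```text
time_s: 14.65
ee_pos: [0.4336, 0.0171, 0.1467]
tool_rot: [-3.14, -0.0, 1.547]
wrist_force: [0.1, 0.5, 0.4]
gripper_width: 0.272
gripper_force: 0.0
```

```bash
python3 - <<'E'
from h import *
c=cap('wrist'); P=pts(c)
for y in (.03,.045,.06):
    m=(P[:,:,2]>.074)&(P[:,:,2]<.1)&(P[:,:,0]<.465)&(P[:,:,0]>.40)&(abs(P[:,:,1]-y)<.004); q=P[m]; print('handle',y,np.percentile(q[:,0],[5,50,95]).round(4),m.sum())
go(.4365,.0155,.067,88.7)
E
```

```text
handle 0.03 [0.4286 0.4339 0.4392] 220
handle 0.045 [0.4293 0.434  0.4392] 231
handle 0.06 [0.4297 0.4348 0.4396] 245
t 14.7 pos [0.4343 0.0171 0.1472] yaw 88.67 w 0.269 F [ 1.6 -0.1 -0.1] q [-0.13  0.19 -0.52  0.86  0.    1.46] -> shift [-0.15  0.23  8.02] spin -0.03
```

drive_tool:
  targets:
    - [2.3,-0.1,0,3,0]
    - [2.3,-0.1,0,5,0]
    - [2.3,-0.1,0,7,0]
    - [2.3,-0.1,0,8,0]
    - [2.3,-0.1,0,8,0]
    - [0,-0.1,0,8,0]
    - [0,-0.1,0,8,0]
    - [0,-0.1,0,8,0]
    - [0,-0.1,0,8,0]
    - [0,-0.1,0,8,0]

```text
time_s: 15.7
ee_pos: [0.4348, 0.016, 0.0676]
tool_rot: [3.14, 0.0, 1.548]
wrist_force: [-1.8, 1.2, 7.5]
gripper_width: 0.099
gripper_force: 59.2
```

drive_tool:
  targets:
    - [0,0,0.5,0,0]
    - [0,0,1.5,0,0]
    - [0,0,3,0,0]
    - [0,0,4.5,0,0]
    - [0,0,6,0,0]
    - [0,0,7.5,0,0]
    - [0,0,9,0,0]
    - [0,0,10.5,0,0]
    - [0,0,12,0,0]
    - [0,0,13,0,0]
    - [0,0,13.5,0,0]
    - [0,0,13.5,0,0]

```text
time_s: 16.9
ee_pos: [0.5708, 0.0129, 0.0677]
tool_rot: [3.139, -0.0, 1.548]
wrist_force: [0.7, 0.7, 6.2]
gripper_width: 0.102
gripper_force: 59.3
```

drive_tool:
  targets:
    - [0,0,0.4,0,0]
    - [0,0,0.8,0,0]
    - [0,0,1.1,0,0]
    - [0,0,1.1,0,0]
    - [0,0,1.1,0,0]

```text
time_s: 17.4
ee_pos: [0.5811, 0.0127, 0.0676]
tool_rot: [3.14, -0.0, 1.548]
wrist_force: [1.0, 1.3, 6.6]
gripper_width: 0.103
gripper_force: 59.2
```

drive_tool:
  targets:
    - [0,0,0.2,0,0]
    - [0,0,0.4,0,0]
    - [0,0,0.4,0,0]
    - [0,0,0.4,0,0]

```text
time_s: 17.8
ee_pos: [0.5828, 0.0127, 0.0676]
tool_rot: [-3.14, 0.0, 1.548]
wrist_force: [-8.5, 1.1, 13.1]
gripper_width: 0.105
gripper_force: 60.2
```

The drawer is home, with 8.5 N of resistance. Release, rise, then measure the knob.

drive_tool:
  targets:
    - [2.3,0,0,0,0]
    - [2.3,0,0,0,0]
    - [2.3,0,0,0,0]
    - [2.3,0,0,-3,0]
    - [2.3,0,0,-8,0]
    - [2.3,0,0,-13,0]
    - [2.3,0,0,-16,0]
    - [2.3,0,0,-16,0]
    - [2.3,0,0,-16,0]

```text
time_s: 18.7
ee_pos: [0.5844, 0.0125, 0.2271]
tool_rot: [3.14, 0.0, 1.548]
wrist_force: [0.5, 0.1, -1.5]
gripper_width: 0.27
gripper_force: 0.0
```

```bash
python3 - <<'E'
from h import *
for n in('top','wrist'):
    c=cap(n); P=pts(c)
    if n=='wrist': P2=P;c2=c
    Z=P[:,:,2]
    m=(Z>.155)&(Z<.172)&(np.hypot(P[:,:,0]-.675,P[:,:,1]-.088)<.045)
    if m.sum()>10: print(n,m.sum(),cv2.minAreaRect(P[m][:,:2].astype(np.float32)),np.median(P[m],0))
    m=(Z>.07)&(Z<.1)&(P[:,:,0]<.605)&(P[:,:,0]>.55)&(abs(P[:,:,1]-.05)<.015); q=P[m]; print('handle',np.median(q,0) if m.any() else 0,m.sum())
    save('k_%s.png'%n,c['frame'])
go(.675,.088,.2,185)
E
```

```text
top 94 ((0.6746180057525635, 0.08887867629528046), (0.05348215252161026, 0.012662825174629688), 1.3399291038513184) [0.6790948  0.08974712 0.1634273 ]
handle 0 0
wrist 2612 ((0.6740482449531555, 0.08795899152755737), (0.05523722618818283, 0.015050498768687248), 2.49530029296875) [0.67246875 0.08810488 0.16357759]
handle [0.58379122 0.05243144 0.08612179] 572
t 18.8 pos [0.5833 0.0126 0.2254] yaw 88.66 w 0.27 F [-0.6  0.3 -1.1] q [-0.1   0.41  0.    1.17  0.    1.49] -> shift [7.75 8.99 2.52] spin -96.34
```

View pics/k_wrist.png

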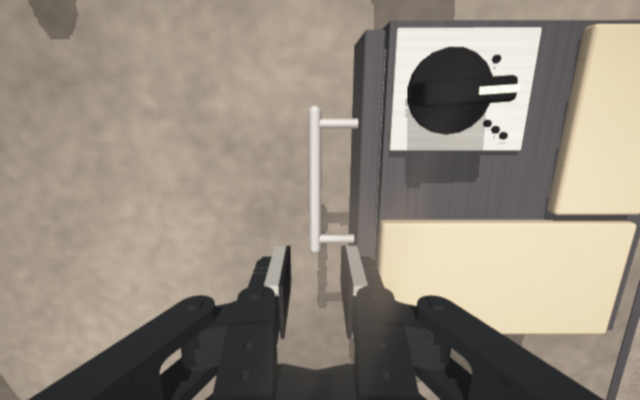

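The wrist view shows the drawer shut. The knob is at (452,90) with its pointer (white line at 497,90) nearly at two studs, and the three-stud mark is at (495,130), clockwise from it. The bar yaw is 2.5°, so it needs about 38° clockwise.

drive_tool:
  targets:
    - [4,7.6,8.9,0,-93.8]
    - [4,7.6,8.9,0,-93.8]
    - [4,7.6,8.9,0,-93.8]
    - [4,7.6,8.9,0,-93.8]
    - [4,7.6,8.9,0,-93.8]
    - [4,7.6,8.9,0,-93.8]
    - [4,7.6,8.9,0,-93.8]
    - [4,7.6,8.9,0,-93.8]
    - [4,7.6,8.9,0,-93.8]
    - [4,7.6,8.9,0,-93.8]
    - [4,7.6,8.9,0,-93.8]
    - [4,7.6,8.9,0,-93.8]

```text
time_s: 20.0
ee_pos: [0.6741, 0.0864, 0.225]
tool_rot: [3.142, -0.003, -3.097]
wrist_force: [-0.1, 0.5, -0.3]
gripper_width: 0.471
gripper_force: 0.0
```

```bash
python3 - <<'E'
from h import *
go(.674,.088,.140,182.5)
E
```

```text
t 20.0 pos [0.6741 0.0864 0.225 ] yaw -177.42 w 0.471 F [-0.1  0.5 -0.3] q [ 0.02  0.6   0.33  1.29  0.   -0.02] -> shift [-0.02  0.16  8.5 ] spin 0.08
```

drive_tool:
  targets:
    - [4,0,0.15,3,0]
    - [4,0,0.15,5.5,0]
    - [4,0,0.15,7.5,0]
    - [4,0,0.15,8.3,0]
    - [4,0,0.15,8.3,0]
    - [0,0,0.15,8.3,0]
    - [0,0,0.15,8.3,0]
    - [0,0,0.15,8.3,0]
    - [0,0,0.15,8.3,0]
    - [0,0,0.15,8.3,0]

```text
time_s: 21.0
ee_pos: [0.6755, 0.0876, 0.1452]
tool_rot: [-3.141, 0.002, -3.099]
wrist_force: [-1.1, -3.2, 6.7]
gripper_width: 0.16
gripper_force: 60.0
```

drive_tool:
  targets:
    - [0,0,0,0,4]
    - [0,0,0,0,9]
    - [0,0,0,0,14]
    - [0,0,0,0,19]
    - [0,0,0,0,24]
    - [0,0,0,0,29]
    - [0,0,0,0,34]
    - [0,0,0,0,38]
    - [0,0,0,0,38.5]
    - [0,0,0,0,38.5]
    - [0,0,0,0,38.5]
    - [0,0,0,0,38.5]

```text
time_s: 22.2
ee_pos: [0.6753, 0.087, 0.1452]
tool_rot: [-3.141, 0.002, 2.512]
wrist_force: [-1.7, -5.3, 5.9]
gripper_width: 0.159
gripper_force: 60.1
```

```bash
python3 - <<'E'
from h import *
go(.674,.088,.140,144.3)
E
```

```text
t 22.2 pos [0.6753 0.087  0.1452] yaw 143.91 w 0.159 F [-1.7 -5.3  5.9] q [ 0.02  0.64  0.18  1.11 -0.    0.65] -> shift [0.17 0.   0.52] spin -0.39
```

Release, rise, back off and check.

drive_tool:
  targets:
    - [4,0,0,0,0]
    - [4,0,0,0,0]
    - [4,0,0,0,0]
    - [4,0,0,0,0]
    - [4,0,0,-3,0]
    - [4,0,0,-7,0]
    - [4,4,3,-10,0]
    - [4,8,6,-10,0]
    - [4,12,9,-10,0]
    - [4,14,10,-10,0]
    - [4,14,10,-10,0]
    - [4,14,10,-10,0]

```text
time_s: 23.4
ee_pos: [0.6201, 0.2518, 0.2438]
tool_rot: [-3.141, 0.0, 2.514]
wrist_force: [0.5, -0.5, 1.3]
gripper_width: 0.469
gripper_force: 0.0
```

```bash
python3 - <<'E'
from h import *
go(.5,.088,.24,144)
for n in('top','wrist'):
    c=cap(n); P=pts(c); Z=P[:,:,2]
    m=(Z>.155)&(Z<.172)&(np.hypot(P[:,:,0]-.675,P[:,:,1]-.088)<.045)
    if m.sum()>10: print(n,m.sum(),cv2.minAreaRect(P[m][:,:2].astype(np.float32)))
    m=(Z>.07)&(Z<.1)&(P[:,:,0]<.605)&(P[:,:,0]>.55)&(abs(P[:,:,1]-.015)<.055); q=P[m]; print('handle',np.median(q,0) if m.any() else 0,m.sum())
    save('e_%s.png'%n,c['frame'])
    if n=='top': save('e_crop.png',c['frame'][60:220,260:420],3)
E
```

```text
t 23.4 pos [0.6201 0.2518 0.2438] yaw 144.06 w 0.469 F [ 0.5 -0.5  1.3] q [ 0.28  0.57  0.32  1.32 -0.    0.9 ] -> shift [  0.11 -20.31   0.38] spin 0.06
top 136 ((0.6754930019378662, 0.08751963078975677), (0.015701934695243835, 0.054695066064596176), 53.28231430053711)
handle [0.58423668 0.01241432 0.08641926] 205
wrist 436 ((0.6824581027030945, 0.08229527622461319), (0.013325436972081661, 0.03472490608692169), 47.55184555053711)
handle [0.5832009  0.0156438  0.08642005] 1402
```

View pics/e_crop.png

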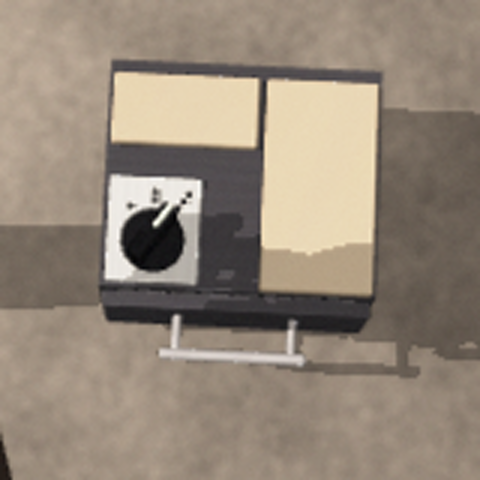

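The pointer (165,212) now looks straight at the three studs (185,197), at a joint angle of about 1.22. The drawer is flush, and the arm is clear.

```bash
python3 -c "
from h import *
print(ctrl.hand_in())"
```

```text
the job is handed in; nothing more can be done
None
```

The job is handed in after about 23.5 s with no verdict returned: the log was set down gently in the drawer, bark up, the drawer is shut, the selector is at three studs (about 1.22 rad by camera), and I made no contact with the firebrick, brush or tin.

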